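# Clear the pump and control box, take the safety valve to the test stand, and refit

## Task

The brass safety valve at the back of the machine module has to go on the test stand, but the pump and the control box stand in front of it: first set both of these upright on the black side mat, then take the valve out and stand it in the test stand's cup. Once it is there, put the pump back upright in the middle of its round pad and the control box back upright in the middle of its rectangular pad, square with the pad. Knock nothing over, and leave the two small brass connectors at the back of the module where they are.

Things in the scene. Friction and masses are not known exactly. Their poses are not given: they have to be found in the camera images.
- pump: Pump: upright bare-steel cylinder, 52 mm in diameter and 124 mm tall, with a brass port in the middle of its top (36 mm disc, 5 mm thick, and a 16 mm stub) to 137 mm in all. About 0.55 kg. Starts standing on the round pad. Origin: centre of its underside; z up along its axis. Loose.
- control_box: Control box: upright grey box, 56 mm along its x, 44 mm along its y, 125 mm tall, with a 6 mm high white socket on its top (131 mm in all). About 0.35 kg. Starts standing on the rectangular pad, its x along the pad's x. Origin: centre of its underside; z up. Loose.
- valve: Safety valve: upright turned brass part 70 mm tall: foot 32 mm in diameter, 12 mm high; body 26 mm in diameter from 15 to 52 mm up; cap 18 mm in diameter. About 0.16 kg. Starts on the carrier's floor behind (+x) and between the pump and control box, which are taller, their rear faces about 30 mm before its axis: no room for a gripper over it until both are gone. Origin: centre of underside; z up. Loose.
- round_pad: The pump's pad: pale grey-white round pad, 72 mm in diameter and 4 mm thick, lying on the carrier's floor in its front row, to the left or the right. Origin: centre of its underside, 4 mm above the table; its top is 8 mm above the table. Flat, without a rim. Fixed.
- square_pad: The control box's pad: pale grey-white rectangular pad, 76 mm along its x and 64 mm along its y, 4 mm thick, lying on the carrier's floor in its front row beside the round pad, about 120 mm from it centre to centre. Origin: centre of its underside, 4 mm above the table; its top is 8 mm above the table. Flat, without a rim. Fixed.
- side_mat: Side mat: black rubber mat on the table, 240 mm along its x, 160 mm along its y, 4 mm thick, flat. Lies to the left or the right of the carrier, empty at the start. Origin: centre of its underside; z up. Fixed.
- test_stand: Test stand: aluminium base 110 x 110 x 10 mm with a round open steel cup in the middle, inside diameter 52 mm, outside 62 mm; the cup's floor is 14 mm and its rim 24 mm above the table. A pressure gauge on a post stands 100 mm from the cup along the stand's +x, to 97 mm high. Stands on the side of the carrier opposite to the mat. Origin: centre of the base's underside, right under the centre of the cup; z up. Fixed.
- carrier: Module carrier: dark sheet-steel tray, 200 mm along its x and 270 mm along its y, floor 4 mm thick, 16 mm high lips along its two sides and a 75 mm high back panel along its +x edge (100 mm from the origin; brass stubs and a copper pipe on its face); front edge open. Origin: centre of its underside on the table; x points to the back panel. Fixed.
- connector_a: Small turned brass connector, 22 mm in diameter and 34 mm tall, standing on the carrier's floor in its back left corner (about 65 mm along the carrier's x and 98 mm along its y). Not to be disturbed. Origin: centre of its underside. Loose.
- connector_b: The same kind of connector in the carrier's back right corner (about 65 mm along the carrier's x and -98 mm along its y). Not to be disturbed. Origin: centre of its underside. Loose.
Things that resemble listed ones, but are neither listed nor needed, are in the scene too. Leave any orange or purple look-alike of the square_pad alone.

How it is judged:
By the outcome, as a careful person would: the job done as asked, in the order asked, and still so for the second after the job is handed in, with the robot touching nothing.
It also fails if it takes over 106 s, if anything falls off the work surface, if the arm or the gripper's body presses on something with over 40 N, if the wrist force passes 120 N, or if a joint passes its speed limit or range.

## Robot

A 6-joint arm with a two-finger parallel gripper is mounted at the origin on the work surface. World frame = base frame: x ahead of the robot, y to its left, z up, the work surface at z = 0. Lengths are in m, angles in rad, forces in N, time in s.
With the tool pointing down it reaches from about 0.15 to 0.775 m from the base axis. Payload 6.1 kg.
Tool frame: the origin (TCP) lies at the very end of the fingers, on their centre line; the grasp point (between the pads) lies 19 mm behind it; z points along the fingers, y is the direction in which the jaws open and shut (so a half turn about z gives the same grasp; the last joint's range is limited). The gripper opens to 85 mm and grips with 20 to 120 N. Pads are 22 mm wide; open, the fingers measure 114 mm over their backs; the gripper's body (76 mm by 85 mm) begins 54 mm behind the grasp point. The pads swing forward as they close: fully open they stand 13 mm farther back than shut.
Start: joints at [-1.192, 0.126, -0.04, 1.405, 0, 1.571], TCP at [0.194, -0.488, 0.231] pointing down, gripper open.
Joint ranges: [-2.72, 2.72], [-0.95, 1.95], [-1.27, 1.35], [-1.78, 2.02], [-1.46, 1.47], [-3.14, 3.14]. Speed limits (rad/s): [2.39, 2.39, 3.01, 3.14, 3.14, 3.14].

## Interface

Orientations are given as a unit quaternion [w, x, y, z].
In Python, from bench import ctrl gives the robot as it stands.
- The arm moves only by the tool move_arm, never from a script. Its argument "deltas" is a list that holds one entry, the list of rows, each a list of 7 numbers: the shift along the tool's x, y, z in m, then the turn, a rotation vector about the tool's x, y, z in rad, then the closure in counts, from 0 (fully open) to 255 (shut). A call has 1 to 8 rows; each row shifts and turns the commanded pose from where the row before left it, along the tool's axes as they then stand; what a row does not reach is not made up. A row lasts 1/8 s, in which the tool goes at most 62.5 mm and 10.7 degrees, less where a joint would pass 70% of its speed; a pose out of reach is approached as far as the arm can. A call with a gripper value outside its range is refused whole. The fingers move at their own pace and stop on an object; "newtons" is the grip in N (left out, the last holds). Time passes only in rows, so rows that do not move let the fingers close. It gives the time, the measured TCP pose, the force and the opening at its end, in the units of the state.
- ctrl.sense(): the state, without advancing time (a new reading comes with each control period).
- ctrl.get_image(name): name is "scene" or "top" or "wrist"; returns a dict with "image" (384x512x3 uint8, red, green, blue), "fovy" (degrees; the focal length in pixels is half the picture's height over the tangent of half this angle, whatever the lens; pixels are square), "cx", "cy" (the principal point, pixels), "world_from_camera" (4x4, takes a point from camera to world coordinates). Camera axes: x right, y down, z forward; pixel columns grow to the right and rows downward; lengths in m; the calibration is good to about 2 mm. A picture is of the moment at which its call begins. There is no depth.
- ctrl.hand_in(): hands the job in, once; it reports no verdict.
The state is a dict: "time": time; "q": joint angles; "qvel": joint speeds; "tau": joint torques, N m; "tcp_pos": TCP position; "orientation": TCP orientation; "force": force on the tool from outside, world axes, zero at the start; "ft_torque": the same for the moment, N m; "grip_width": finger opening in m.
Only numpy, scipy, OpenCV 4.12 (cv2) and the standard library are available. Lean on these libraries where they do the work, as an engineer would, in place of code of your own. Each camera call takes 0.05 s, during which the arm holds its last target. There are 200 camera calls.

## Working session

There is one attempt and no reset: what is moved stays moved. The work goes in short steps, Python scripts to look and compute and a tool call to move; the robot and the scene stay as the last step left them, time stands still between calls to the robot, and variables do not carry over. Pictures are saved under pics/ and viewed, about 12 in all and at most 16, crops included, and the job is handed in when it is done.

Besides the shell and the picture viewer there is one more tool, called as name(argument=value, ...) on one line, values as JSON. move_arm: Moves the arm, as the interface text tells. Its arguments: {"type":"object","properties":{"deltas":{"type":"array","items":{"type":"array","items":{"type":"array","items":{"type":"number"}}}},"newtons":{"type":"number"}},"required":["deltas"]}

```bash
mkdir -p pics; ls; cat > h.py <<'E'
import numpy as np, cv2
from bench import ctrl
def cam(n,f=None):
    d=ctrl.get_image(n); im=d['image']; 
    if f: cv2.imwrite('pics/'+f,im[:,:,::-1])
    return d
def K(d):
    F=d['image'].shape[0]/2/np.tan(np.radians(d['fovy'])/2); return F
def back(d,u,v,z):
    F=K(d); M=np.array(d['world_from_camera']); r=M[:3,:3]@np.array([(u-d['cx'])/F,(v-d['cy'])/F,1]); o=M[:3,3]
    return o+r*(z-o[2])/r[2]
def proj(d,p):
    M=np.linalg.inv(np.array(d['world_from_camera'])); c=M[:3,:3]@np.array(p)+M[:3,3]; F=K(d)
    return c[0]/c[2]*F+d['cx'],c[1]/c[2]*F+d['cy']
E
python3 - <<'E'
from h import *
for n in ['scene','top','wrist']:
    d=cam(n,n+'0.png'); print(n,d['fovy'],d['cx'],d['cy'],np.round(d['world_from_camera'],3).tolist())
    import pickle; pickle.dump(d,open(n+'0.pkl','wb'))
print(ctrl.sense())
a=[cv2.imread('pics/'+n+'0.png') for n in ['scene','top']]
E
```

```text
pics
scene 46.8855688181614 263.2241183591466 190.53571248936888 [[-0.862, 0.416, -0.292, 0.782], [0.508, 0.706, -0.493, 0.517], [0.001, -0.573, -0.82, 0.989], [0.0, 0.0, 0.0, 1.0]]
top 52.34902015616477 255.998122839796 196.340046933309 [[-0.011, -0.983, 0.184, 0.236], [-1.0, 0.011, 0.002, -0.089], [-0.004, -0.184, -0.983, 1.178], [0.0, 0.0, 0.0, 1.0]]
wrist 70.44593203401689 252.7542923154045 191.79732759708145 [[0.37, -0.892, -0.258, 0.259], [-0.929, -0.356, -0.101, -0.461], [-0.001, 0.278, -0.961, 0.373], [0.0, 0.0, 0.0, 1.0]]
{'time': 0.15, 'q': array([-1.19201824e+00,  1.26267061e-01, -4.03833371e-02,  1.40537340e+00,
        3.44243539e-06,  1.57081275e+00]), 'qvel': array([-0.00036017, -0.00197179,  0.00374679,  0.00084714,  0.00165462,
       -0.00173227]), 'tau': array([-1.99438437e-03, -4.36274779e+01,  3.53149295e+01,  1.35949187e-02,
       -1.25112169e-04,  3.04931427e-05]), 'tcp_pos': array([ 0.19402462, -0.4875005 ,  0.23069055]), 'orientation': array([-6.03084170e-04,  9.82120797e-01,  1.88250800e-01, -1.13855586e-04]), 'force': array([-0.60897737,  0.62167106,  0.01544024]), 'ft_torque': array([0.00250814, 0.03941853, 0.01981894]), 'grip_width': 0.08550975961220232}
```

View pics/top0.png

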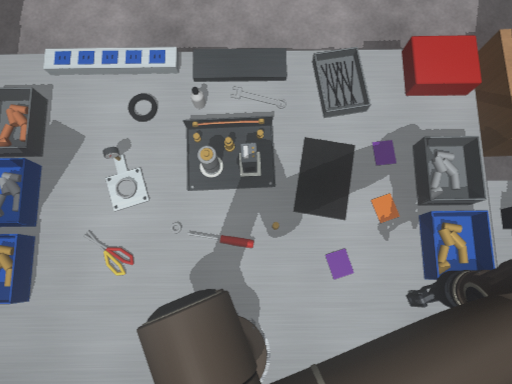

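View pics/scene0.png

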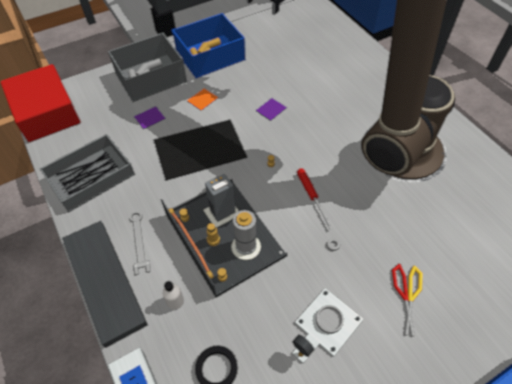

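Top view: carrier at about (231,155) with the pump (207,158) on its round pad, the box (250,158) on its rectangular pad, and the valve (229,143). The mat is at (325,178), the stand cup at (126,188) and its gauge at (111,153). The purple and orange squares are decoys. I'll enlarge to measure.

```bash
python3 - <<'E'
import cv2
a=cv2.imread('pics/top0.png')[105:215,90:360]
a=cv2.resize(a,None,fx=2.95,fy=2.95,interpolation=cv2.INTER_CUBIC)
cv2.imwrite('pics/c1.png',a)
a=cv2.imread('pics/top0.png')[110:195,180:280]
a=cv2.resize(a,None,fx=7,fy=7,interpolation=cv2.INTER_CUBIC)
cv2.imwrite('pics/c2.png',a)
E
```

```text
(no output)
```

View pics/c1.png

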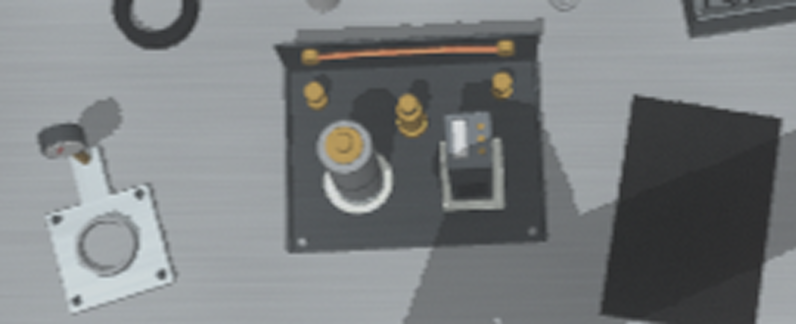

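View pics/c2.png

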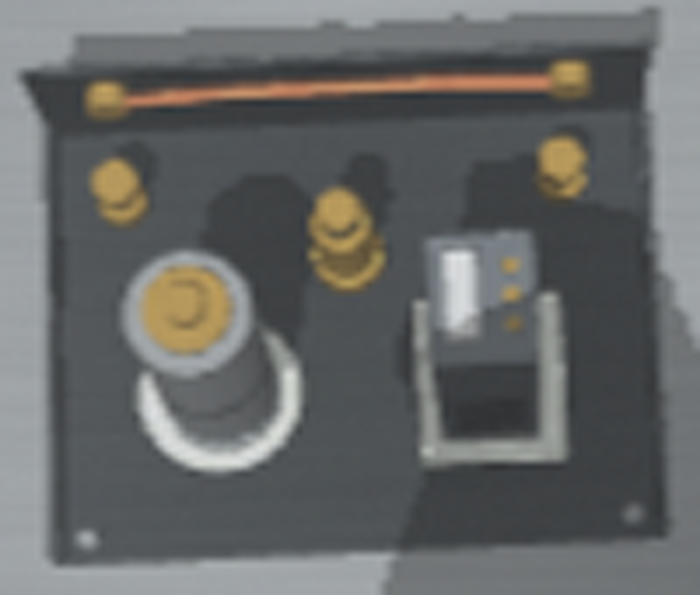

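```bash
python3 - <<'E'
from h import *
import pickle
d=pickle.load(open('top0.pkl','rb'))
def c2(x,y,z): return back(d,180+(x+.5)/7-.5,110+(y+.5)/7-.5,z)
def c1(x,y,z): return back(d,90+(x+.5)/2.95-.5,105+(y+.5)/2.95-.5,z)
R=lambda p:np.round(p,4)
print('pump top',R(c2(186,316,.132)),'port',R(c2(186,309,.137)))
print('rpad L,R,bottom',R(c2(138,392,.008)),R(c2(301,388,.008)),R(c2(220,470,.008)))
for n,P,z in [('box',[(426,238),(535,232),(537,358),(434,362)],.133),('spad',[(423,464),(566,460),(556,294),(414,303)],.008),('carrier front',[(52,563),(667,537)],.004)]:
    Q=np.array([c2(*p,z) for p in P]);print(n,R(Q[:,:2]).tolist(),R(Q.mean(0)))
print('valve cap',R(c2(340,208,.074)),'foot bottom edge',R(c2(347,290,.006)))
print('conn',R(c2(114,178,.038)),R(c2(562,154,.038)))
print('cup',R(c1(108,246,.024)))
Q=np.array([c1(*p,.010) for p in [(46,214),(148,183),(176,278),(73,312)]]);print('stand',R(Q[:,:2]).tolist(),R(Q.mean(0)))
Q=np.array([back(d,*p,.004) for p in [(304.5,137.5),(354.5,145.5),(346,219),(294.5,211.5)]]);print('mat',R(Q[:,:2]).tolist(),R(Q.mean(0)))
print('gauge',R(c1(62,140,.085)))
E
```

```text
pump top [0.5509 0.0499 0.132 ] port [0.5523 0.0493 0.137 ]
rpad L,R,bottom [0.5537 0.0872 0.008 ] [0.5546 0.0152 0.008 ] [0.5178 0.0506 0.008 ]
box [[0.5818, -0.0456], [0.5838, -0.0891], [0.5317, -0.0893], [0.5306, -0.0486]] [ 0.557  -0.0681  0.133 ]
spad [[0.5195, -0.0386], [0.5205, -0.1015], [0.5965, -0.0981], [0.5931, -0.0349]] [ 0.5574 -0.0683  0.008 ]
carrier front [[0.4778, 0.1243], [0.4863, -0.1454]] [ 0.482  -0.0105  0.004 ]
valve cap [ 0.615  -0.0068  0.074 ] foot bottom edge [ 0.6001 -0.0049  0.006 ]
conn [0.6423 0.0948 0.038 ] [ 0.6509 -0.1012  0.038 ]
cup [0.4818 0.3044 0.024 ]
stand [[0.5196, 0.3756], [0.5517, 0.2706], [0.4502, 0.2373], [0.416, 0.3417]] [0.4844 0.3063 0.01  ]
mat [[0.642, -0.2417], [0.6139, -0.3973], [0.3827, -0.3584], [0.4074, -0.2035]] [ 0.5115 -0.3002  0.004 ]
gauge [0.5762 0.3344 0.085 ]
```

move_arm(deltas=[[[0, 0, 0, 0, 0, 0.17, 0], [0, 0, 0, 0, 0, 0.17, 0], [0.038, -0.0405, 0, 0, 0, 0, 0], [0.038, -0.0405, 0, 0, 0, 0, 0], [0.038, -0.0405, 0, 0, 0, 0, 0], [0.038, -0.0405, 0, 0, 0, 0, 0], [0.038, -0.0405, 0, 0, 0, 0, 0], [0.038, -0.0405, 0, 0, 0, 0, 0]]], newtons=40)

```text
time: 1.15
tcp_pos: [0.4134, -0.2345, 0.2312]
orientation: [0.0, 1.0, 0.019, 0.0]
force: [0.1, -0.4, 0.4]
grip_width: 0.0855
```

move_arm(deltas=[[[0.038, -0.0405, 0, 0, 0, 0, 0], [0.038, -0.0405, 0, 0, 0, 0, 0], [0.038, -0.0405, 0, 0, 0, 0, 0], [0.038, -0.0405, 0, 0, 0, 0, 0], [0, 0, 0, 0, 0, 0, 0], [0, 0, 0, 0, 0, 0, 0]]])

```text
time: 1.9
tcp_pos: [0.5578, -0.0682, 0.2308]
orientation: [0.0, 1.0, 0.02, -0.001]
force: [-0.9, 0.1, -0.1]
grip_width: 0.0859
```

```bash
cat >> h.py <<'E'
def st():
    s=ctrl.sense(); w,x,y,z=s['orientation']
    from scipy.spatial.transform import Rotation as Ro
    R=Ro.from_quat([x,y,z,w]).as_matrix()
    print('t',round(s['time'],2),'tcp',s['tcp_pos'].round(4),'yaw',round(np.degrees(np.arctan2(R[1,0],R[0,0])),2),'z',R[:,2].round(4),'q',s['q'].round(2),'F',s['force'].round(1),'w',round(s['grip_width'],4))
    return s,R
def to(x,y,z,yaw=None):
    s,R=st(); d=R.T@(np.array([x,y,z])-s['tcp_pos']); t=0
    if yaw is not None: t=np.arctan2(R[1,0],R[0,0])-np.radians(yaw)
    print('delta',d.round(4),'turn',round(t,4))
E
python3 - <<'E'
from h import *
import pickle
d=cam('wrist','w1.png');pickle.dump(d,open('w1.pkl','wb'));to(.557,-.068,.085,2.3)
E
```

```text
t 1.95 tcp [ 0.5576 -0.0688  0.2311] yaw 2.2 z [-8.e-04 -2.e-04 -1.e+00] q [-0.12  0.2   0.04  1.42 -0.    2.98] F [-0.7 -1.  -0.3] w 0.0855
delta [-0.0004 -0.0008  0.1461] turn -0.0018
```

View pics/w1.png

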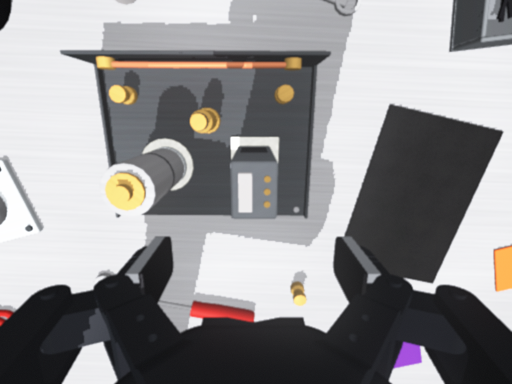

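The wrist view shows the box top at about (232-277, 161-218) between the fingers' lines, the pump at (130,190), the valve at (204,121), and connectors at (122,95) and (285,94). I'll cross-check the box position.

```bash
python3 - <<'E'
from h import *
import pickle
d=pickle.load(open('w1.pkl','rb'))
im=cv2.imread('pics/w1.png')[80:240,90:330]; cv2.imwrite('pics/w1c.png',cv2.resize(im,None,fx=3.3,fy=3.3,interpolation=cv2.INTER_CUBIC))
R=lambda p:np.round(p,4)
for p in [(232,163),(277,160),(277,218),(232,219)]: print(R(back(d,*p,.133)))
print('valve',R(back(d,200,121.5,.074)),'port',R(back(d,125,190,.137)))
E
```

```text
[ 0.5838 -0.048   0.133 ]
[ 0.5881 -0.0879  0.133 ]
[ 0.5329 -0.0915  0.133 ]
[ 0.5302 -0.049   0.133 ]
valve [ 0.6164 -0.009   0.074 ] port [0.5561 0.0477 0.137 ]
```

View pics/w1c.png

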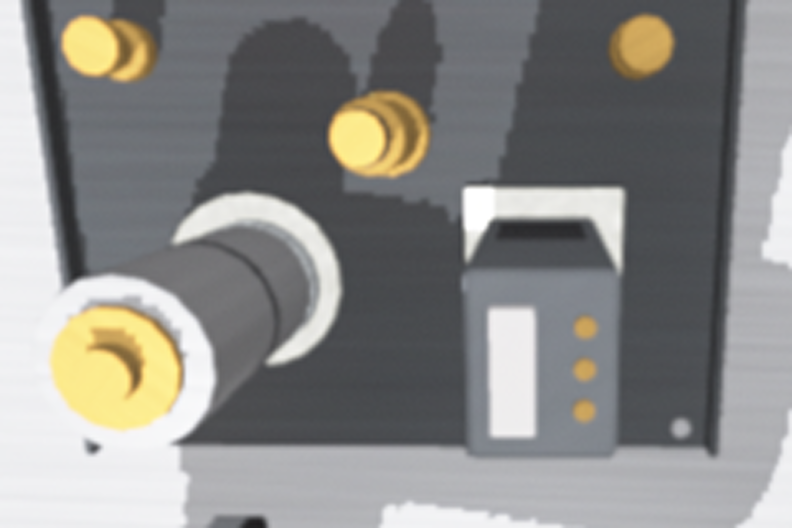

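move_arm(deltas=[[[0, -0.001, 0.036, 0, 0, 0, 0], [0, 0, 0.036, 0, 0, 0, 0], [0, 0, 0.036, 0, 0, 0, 0], [0, 0, 0.036, 0, 0, 0, 0], [0, 0, 0, 0, 0, 0, 255], [0, 0, 0, 0, 0, 0, 255], [0, 0, 0, 0, 0, 0, 255], [0, 0, 0, 0, 0, 0, 255]]], newtons=50)

```text
time: 2.95
tcp_pos: [0.5592, -0.068, 0.0895]
orientation: [0.001, 1.0, 0.019, 0.002]
force: [-1.1, -2.6, 6.5]
grip_width: 0.0438
```

```bash
python3 - <<'E'
from h import *
st()
E
```

```text
t 2.95 tcp [ 0.5592 -0.068   0.0895] yaw 2.2 z [ 0.0034 -0.0015 -1.    ] q [-0.12  0.23 -0.23  1.11 -0.    2.98] F [-1.1 -2.6  6.5] w 0.0438
```

move_arm(deltas=[[[0, 0, -0.02, 0, 0, 0, 255], [0, 0, -0.03, 0, 0, 0, 255], [0, 0, -0.03, 0, 0, 0, 255], [0, 0.02, 0, 0, 0, 0, 255], [0, 0.035, 0, 0, 0, 0, 255], [0, 0.045, 0, 0, 0, 0, 255], [0, 0.045, 0, 0, 0, 0, 255], [0, 0.045, 0, 0, 0, 0, 255]]])

```text
time: 3.95
tcp_pos: [0.5646, -0.2592, 0.1656]
orientation: [-0.0, 1.0, 0.019, -0.001]
force: [0.1, 0.0, -3.9]
grip_width: 0.0433
```

move_arm(deltas=[[[0, 0.035, 0, 0, 0, 0, 255], [0, 0.016, 0, 0, 0, 0, 255], [0, 0, 0.03, 0, 0, 0, 255], [0, 0, 0.03, 0, 0, 0, 255], [0, 0, 0.01, 0, 0, 0, 255], [0, 0, 0, 0, 0, 0, 255], [0, 0, 0, 0, 0, 0, 255]]])

```text
time: 4.82
tcp_pos: [0.5682, -0.3084, 0.0987]
orientation: [0.0, 1.0, 0.02, 0.001]
force: [-0.2, -0.1, -3.9]
grip_width: 0.0437
```

```bash
python3 - <<'E'
from h import *
cam('scene','s1.png')
im=cv2.imread('pics/s1.png')[100:300,120:320]; cv2.imwrite('pics/s1c.png',cv2.resize(im,None,fx=3,fy=3,interpolation=cv2.INTER_CUBIC))
to(.566,-.309,.085,2.3)
E
```

```text
t 4.88 tcp [ 0.5683 -0.3085  0.0988] yaw 2.24 z [ 0.0021 -0.0011 -1.    ] q [-0.5   0.38 -0.    1.19  0.    2.61] F [ 0.6 -0.3 -4.8] w 0.0435
delta [-0.0023  0.0004  0.0138] turn -0.0011
```

View pics/s1c.png

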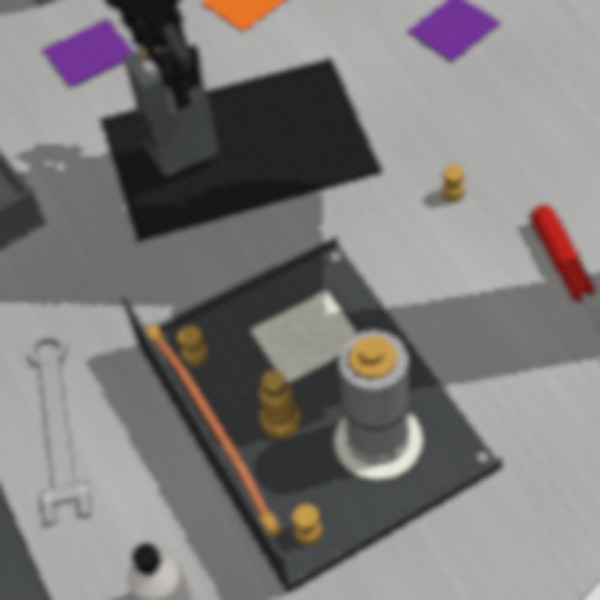

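The scene crop shows the box held upright above the mat (about 170,140), and its pad empty. Lowering it.

move_arm(deltas=[[[0, 0, 0.008, 0, 0, 0, 255], [0, 0, 0.004, 0, 0, 0, 255], [0, 0, 0.001, 0, 0, 0, 255], [0, 0, 0.0, 0, 0, 0, 255], [0, 0, 0.0, 0, 0, 0, 255]]])

```text
time: 5.5
tcp_pos: [0.5675, -0.3082, 0.0855]
orientation: [0.0, 1.0, 0.019, 0.001]
force: [-3.3, 0.9, 5.6]
grip_width: 0.0434
```

move_arm(deltas=[[[0, 0, 0, 0, 0, 0, 60], [0, 0, 0, 0, 0, 0, 0], [0, 0, 0, 0, 0, 0, 0], [0, 0, 0, 0, 0, 0, 0], [0, 0, -0.04, 0, 0, 0, 0], [0, 0, -0.06, 0, 0, 0, 0], [0, 0, -0.05, 0, 0, 0, 0]]])

```text
time: 6.38
tcp_pos: [0.5675, -0.3082, 0.2365]
orientation: [0.0, 1.0, 0.019, 0.0]
force: [1.1, -0.9, -0.1]
grip_width: 0.0853
```

```bash
python3 - <<'E'
from h import *
cam('top','t1.png');to(.552,.0495,.085,35)
im=cv2.imread('pics/t1.png')[105:225,180:360]; cv2.imwrite('pics/t1c.png',cv2.resize(im,None,fx=4,fy=4,interpolation=cv2.INTER_CUBIC))
E
```

```text
t 6.42 tcp [ 0.5688 -0.3089  0.2438] yaw 2.22 z [ 0.0089 -0.0048 -0.9999] q [-0.5   0.36  0.29  1.49 -0.    2.61] F [-2.   0.3  4.4] w 0.0854
delta [-0.0043 -0.3596  0.1569] turn -0.572
```

View pics/t1c.png

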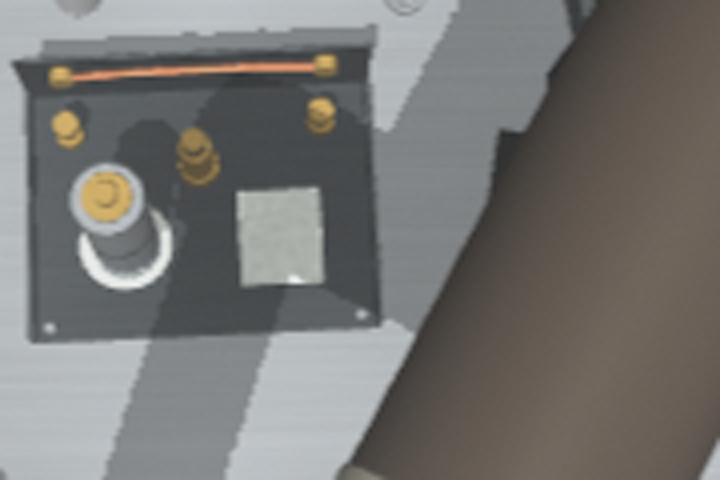

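The top crop shows the carrier with the empty rectangular pad at crop (281,236), valve (197,158) undisturbed, pump at (110,200). The arm hides the mat. On to the pump.

move_arm(deltas=[[[0, -0.02, 0, 0, 0, 0, 0], [0, -0.05, 0, 0, 0, 0, 0], [0, -0.06, 0, 0, 0, 0, 0], [0, -0.06, 0, 0, 0, 0, 0], [-0.002, -0.06, 0, 0, 0, -0.143, 0], [0, 0, 0, 0, 0, -0.143, 0], [0, 0, 0, 0, 0, -0.143, 0], [0, 0, 0, 0, 0, -0.143, 0]]])

```text
time: 7.42
tcp_pos: [0.5546, -0.057, 0.2324]
orientation: [-0.001, 0.953, 0.304, -0.001]
force: [0.6, -1.2, 0.1]
grip_width: 0.0853
```

```bash
python3 - <<'E'
from h import *
to(.552,.0495,.087,35)
import pickle
d=pickle.load(open('top0.pkl','rb'))
im=cv2.imread('pics/t1.png')
m=(im.min(2)>110); r=np.zeros_like(m); r[148:180,236:264]=1; m&=r
n,l,s,c=cv2.connectedComponentsWithStats(m.astype(np.uint8)); k=1+s[1:,4].argmax()
print(s[k])
ct=max(cv2.findContours((l==k).astype(np.uint8),0,1)[0],key=len)[:,0]
P=np.array([back(d,u,v,.008)[:2] for u,v in ct],np.float32)*1000
print(cv2.minAreaRect(P))
ys,xs=np.where(l==k);print(back(d,xs.mean(),ys.mean(),.008))
E
```

```text
t 7.42 tcp [ 0.5546 -0.057   0.2324] yaw 35.35 z [-2.9e-03  6.0e-04 -1.0e+00] q [-0.1   0.19  0.04  1.42  0.    2.42] F [ 0.6 -1.2  0.1] w 0.0853
delta [ 0.0598 -0.0881  0.1455] turn 0.0061
[239 152  22  25 506]
((557.1840209960938, -68.26310729980469), (65.18922424316406, 76.65306854248047), 89.84093475341797)
[ 0.55771985 -0.06870361  0.008     ]
```

move_arm(deltas=[[[0.02, -0.03, 0, 0, 0, 0, 0], [0.02, -0.03, 0, 0, 0, 0, 0], [0.02, -0.028, 0, 0, 0, 0, 0], [0, 0, 0.03, 0, 0, 0, 0], [0, 0, 0, 0, 0, 0, 0], [0, 0, 0, 0, 0, 0, 0]]])

```text
time: 8.18
tcp_pos: [0.5538, 0.0482, 0.2041]
orientation: [-0.0, 0.954, 0.301, -0.001]
force: [-1.0, 0.8, 0.1]
grip_width: 0.0852
```

```bash
python3 - <<'E'
from h import *
import pickle
d=cam('wrist','w2.png');pickle.dump(d,open('w2.pkl','wb'));to(.552,.0495,.087,35)
for p in [(.552,.0495,.137),(.615,-.007,.074),(.552,.0495,.008)]: print(np.round(proj(d,p),1))
E
```

```text
t 8.22 tcp [0.5543 0.048  0.2047] yaw 34.98 z [ 1.e-04  1.e-04 -1.e+00] q [ 0.09  0.19 -0.03  1.36  0.    2.62] F [-0.1 -0.4 -0.3] w 0.0854
delta [-0.0011 -0.0026  0.1177] turn -0.0004
[251.5 203.9]
[333.  166.1]
[252.  171.2]
```

View pics/w2.png

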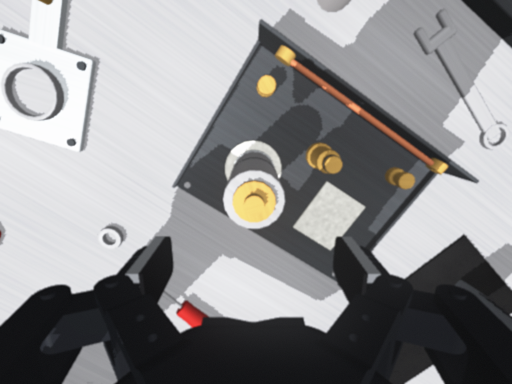

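The wrist view shows the pump's port at (254,201), almost centred between the fingers (columns 170-335), with clear space for both. Descending straight.

move_arm(deltas=[[[0.001, -0.001, 0.03, 0, 0, 0, 0], [0, 0, 0.035, 0, 0, 0, 0], [0, 0, 0.035, 0, 0, 0, 0], [0, 0, 0.017, 0, 0, 0, 0], [0, 0, 0, 0, 0, 0, 0], [0, 0, 0, 0, 0, 0, 255], [0, 0, 0, 0, 0, 0, 255], [0, 0, 0, 0, 0, 0, 255]]], newtons=60)

```text
time: 9.22
tcp_pos: [0.5559, 0.0494, 0.0892]
orientation: [0.001, 0.954, 0.301, 0.002]
force: [0.1, -0.9, 5.2]
grip_width: 0.0506
```

move_arm(deltas=[[[0, 0, 0, 0, 0, 0, 255], [0, 0, -0.001, 0, 0, 0, 255]]])

```text
time: 9.48
tcp_pos: [0.5556, 0.0493, 0.0892]
orientation: [0.001, 0.954, 0.301, 0.001]
force: [3.0, -0.7, -2.3]
grip_width: 0.051
```

```bash
python3 - <<'E'
from h import *
to(.457,-.291,.25,35)
E
```

```text
t 9.47 tcp [0.5556 0.0493 0.0892] yaw 34.99 z [ 2.3e-03 -4.0e-04 -1.0e+00] q [ 0.09  0.22 -0.24  1.11 -0.    2.62] F [ 3.  -0.7 -2.3] w 0.051
delta [-0.2756  0.2225 -0.1608] turn -0.0002
```

move_arm(deltas=[[[0, 0, -0.02, 0, 0, 0, 255], [0, 0, -0.03, 0, 0, 0, 255], [0, 0, -0.03, 0, 0, 0, 255], [-0.015, 0.012, 0, 0, 0, 0, 255], [-0.028, 0.0225, 0, 0, 0, 0, 255], [-0.035, 0.028, 0, 0, 0, 0, 255], [-0.035, 0.028, 0, 0, 0, 0, 255], [-0.035, 0.028, 0, 0, 0, 0, 255]]])

```text
time: 10.48
tcp_pos: [0.4992, -0.1341, 0.166]
orientation: [-0.001, 0.954, 0.301, -0.002]
force: [0.6, 0.0, -6.5]
grip_width: 0.0511
```

move_arm(deltas=[[[-0.035, 0.028, 0, 0, 0, 0, 255], [-0.035, 0.028, 0, 0, 0, 0, 255], [-0.03, 0.025, 0, 0, 0, 0, 255], [-0.0176, 0.015, 0, 0, 0, 0, 255], [-0.01, 0.008, 0, 0, 0, 0, 255], [0, 0, 0.03, 0, 0, 0, 255], [0, 0, 0.03, 0, 0, 0, 255], [0, 0, 0, 0, 0, 0, 255]]])

```text
time: 11.48
tcp_pos: [0.454, -0.2892, 0.105]
orientation: [-0.003, 0.954, 0.301, -0.002]
force: [-0.5, 0.2, -6.4]
grip_width: 0.0507
```

move_arm(deltas=[[[0, 0, 0.01, 0, 0, 0, 255], [0, 0, 0, 0, 0, 0, 255], [0, 0, 0, 0, 0, 0, 255]]])

```text
time: 11.85
tcp_pos: [0.4569, -0.291, 0.0991]
orientation: [0.0, 0.954, 0.301, 0.0]
force: [0.0, -0.4, -6.8]
grip_width: 0.0507
```

```bash
python3 - <<'E'
from h import *
to(.457,-.291,.085,35)
E
```

```text
t 11.85 tcp [ 0.4569 -0.291   0.0991] yaw 35.01 z [ 1.e-03 -6.e-04 -1.e+00] q [-0.57  0.19 -0.26  1.12  0.    1.96] F [ 0.  -0.4 -6.8] w 0.0507
delta [0.     0.     0.0141] turn 0.0001
```

move_arm(deltas=[[[0, 0, 0.007, 0, 0, 0, 255], [0, 0, 0.005, 0, 0, 0, 255], [0, 0, 0.0015, 0, 0, 0, 255], [0, 0, 0, 0, 0, 0, 255], [0, 0, 0, 0, 0, 0, 255]]])

```text
time: 12.48
tcp_pos: [0.4565, -0.2908, 0.0852]
orientation: [0.0, 0.954, 0.301, 0.0]
force: [-2.1, 1.7, 1.2]
grip_width: 0.0509
```

move_arm(deltas=[[[0, 0, 0, 0, 0, 0, 60], [0, 0, 0, 0, 0, 0, 0], [0, 0, 0, 0, 0, 0, 0], [0, 0, 0, 0, 0, 0, 0], [0, 0, -0.04, 0, 0, 0, 0], [0, 0, -0.05, 0, 0, 0, 0], [0, 0, -0.05, 0, 0, 0, 0], [0, 0, 0, 0, 0, 0, 0]]])

```text
time: 13.48
tcp_pos: [0.4583, -0.292, 0.2293]
orientation: [0.003, 0.954, 0.301, 0.003]
force: [0.6, -0.2, -0.4]
grip_width: 0.0848
```

```bash
python3 - <<'E'
from h import *
to(.616,-.0075,.2,35)
E
```

```text
t 13.47 tcp [ 0.4583 -0.292   0.2293] yaw 35.0 z [ 0.0066 -0.0042 -1.    ] q [-0.57  0.15 -0.01  1.4  -0.    1.96] F [ 0.6 -0.2 -0.4] w 0.0848
delta [ 0.2923 -0.1428  0.0291] turn -0.0
```

move_arm(deltas=[[[0.02, -0.01, 0, 0, 0, 0, 0], [0.04, -0.019, 0, 0, 0, 0, 0], [0.045, -0.022, 0, 0, 0, 0, 0], [0.045, -0.022, 0, 0, 0, 0, 0], [0.045, -0.022, 0, 0, 0, 0, 0], [0.045, -0.022, 0, 0, 0, 0, 0], [0.035, -0.017, 0, 0, 0, 0, 0], [0.017, -0.009, 0.03, 0, 0, 0.1, 0]]])

```text
time: 14.48
tcp_pos: [0.6156, -0.0042, 0.1952]
orientation: [0.0, 0.968, 0.252, 0.002]
force: [1.6, -0.5, -0.5]
grip_width: 0.0852
```

move_arm(deltas=[[[0, 0, 0, 0, 0, 0.13, 0], [0, 0, 0, 0, 0, 0.12, 0], [0, 0, 0, 0, 0, 0, 0], [0, 0, 0, 0, 0, 0, 0]]])

```text
time: 14.98
tcp_pos: [0.6136, -0.0063, 0.1943]
orientation: [-0.0, 0.991, 0.131, -0.0]
force: [-0.3, -0.1, 1.1]
grip_width: 0.0856
```

```bash
python3 - <<'E'
from h import *
import pickle
d=cam('wrist','w3.png');pickle.dump(d,open('w3.pkl','wb'));to(.616,-.0075,.025,15)
for p in [(.616,-.0075,.074),(.554,.051,.008),(.5575,-.0685,.008)]: print(np.round(proj(d,p),1))
E
```

```text
t 15.03 tcp [ 0.6136 -0.0064  0.1945] yaw 15.02 z [-4.e-04  0.e+00 -1.e+00] q [-0.01  0.3   0.09  1.37  0.    2.87] F [0.3 0.3 0.3] w 0.0854
delta [0.0021 0.0017 0.1695] turn 0.0004
[255.4 183.8]
[197.9 204.8]
[288.3 224.9]
```

View pics/w3.png

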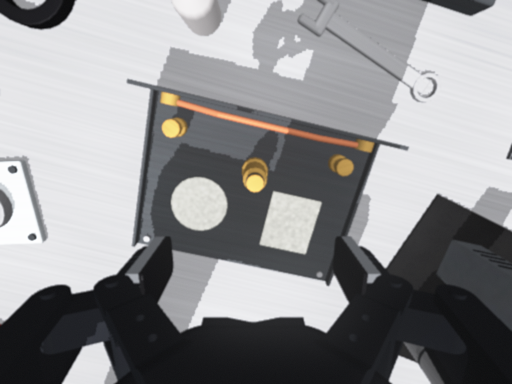

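The wrist view shows the valve cap at (255,184), exactly where predicted, plus both empty pads at (199,203) and (290,223). Connectors sit at (172,128) and (342,165), clear of the finger paths.

move_arm(deltas=[[[0.002, 0.002, 0.04, 0, 0, 0, 0], [0, 0, 0.045, 0, 0, 0, 0], [0, 0, 0.045, 0, 0, 0, 0], [0, 0, 0.025, 0, 0, 0, 0], [0, 0, 0.0145, 0, 0, 0, 0], [0, 0, 0, 0, 0, 0, 255], [0, 0, 0, 0, 0, 0, 255], [0, 0, 0, 0, 0, 0, 255]]], newtons=35)

```text
time: 16.02
tcp_pos: [0.6171, -0.0077, 0.0267]
orientation: [0.0, 0.992, 0.13, 0.001]
force: [0.3, -0.5, -0.0]
grip_width: 0.0323
```

move_arm(deltas=[[[0, 0, 0, 0, 0, 0, 255], [0, 0, 0, 0, 0, 0, 255], [0, 0, 0, 0, 0, 0, 255]]])

```text
time: 16.4
tcp_pos: [0.617, -0.0076, 0.0266]
orientation: [0.0, 0.992, 0.13, 0.001]
force: [-0.4, 0.6, 6.2]
grip_width: 0.0248
```

```bash
python3 - <<'E'
from h import *
import pickle
d=pickle.load(open('w3.pkl','rb')); im=d['image'].astype(int)
m0=(im.min(2)>150).astype(np.uint8)
for (u0,u1,v0,v1) in [(165,233,170,238),(255,325,185,260)]:
    m=np.zeros_like(m0); m[v0:v1,u0:u1]=m0[v0:v1,u0:u1]
    n,l,s,c=cv2.connectedComponentsWithStats(m); k=1+s[1:,4].argmax()
    ct=max(cv2.findContours((l==k).astype(np.uint8),0,1)[0],key=len)[:,0]
    P=np.array([back(d,u,v,.008)[:2] for u,v in ct],np.float32)*1000
    print(s[k],back(d,*c[k],.008).round(4),cv2.minAreaRect(P),cv2.minEnclosingCircle(P))
d=pickle.load(open('top0.pkl','rb'))
im=d['image']; t=cv2.resize(im[150:225,90:165],None,fx=6,fy=6)
st()
E
```

```text
[ 171  177   56   54 2347] [0.5562 0.0506 0.008 ] ((554.9445190429688, 50.5052490234375), (71.34774780273438, 70.1541976928711), 13.49687385559082) ((555.1602783203125, 50.320648193359375), 35.945133209228516)
[ 260  191   61   63 2670] [ 0.5614 -0.069   0.008 ] ((559.9338989257812, -69.41853332519531), (76.26654052734375, 63.98540115356445), 2.0951805114746094) ((560.1755981445312, -69.45628356933594), 48.56198501586914)
t 16.4 tcp [ 0.617  -0.0076  0.0266] yaw 14.95 z [ 2.2e-03  2.0e-04 -1.0e+00] q [-0.01  0.37 -0.19  1.02  0.    2.87] F [-0.4  0.6  6.2] w 0.0248
```

move_arm(deltas=[[[0, 0, -0.03, 0, 0, 0, 255], [0, 0, -0.035, 0, 0, 0, 255], [0, 0, -0.035, 0, 0, 0, 255], [-0.02, 0, 0, 0, 0, -0.131, 255], [0, 0, 0, 0, 0, -0.131, 255], [0, 0, 0, 0, 0, -0.131, 255], [0, 0, 0, 0, 0, -0.131, 255], [0, 0, 0, 0, 0, 0, 255]]])

```text
time: 17.4
tcp_pos: [0.5966, -0.0129, 0.1251]
orientation: [-0.0, 0.924, 0.382, -0.0]
force: [-0.0, 0.0, -1.3]
grip_width: 0.0251
```

```bash
python3 - <<'E'
from h import *
to(.483,.305,.12,45)
E
```

```text
t 17.4 tcp [ 0.5966 -0.0129  0.1251] yaw 44.88 z [-5.e-04 -1.e-04 -1.e+00] q [-0.02  0.28 -0.08  1.21 -0.    2.34] F [-0.   0.  -1.3] w 0.0251
delta [ 0.1438 -0.3054  0.0051] turn -0.002
```

move_arm(deltas=[[[0.009, -0.019, 0, 0, 0, 0, 255], [0.016, -0.034, 0, 0, 0, 0, 255], [0.019, -0.04, 0, 0, 0, 0, 255], [0.019, -0.04, 0, 0, 0, 0, 255], [0.019, -0.04, 0, 0, 0, 0, 255], [0.019, -0.04, 0, 0, 0, 0, 255], [0.019, -0.04, 0, 0, 0, 0, 255], [0.014, -0.03, 0, 0, 0, 0, 255]]])

```text
time: 18.4
tcp_pos: [0.49, 0.2845, 0.1253]
orientation: [-0.0, 0.924, 0.382, -0.0]
force: [0.3, 0.1, -1.5]
grip_width: 0.025
```

move_arm(deltas=[[[0.01, -0.0224, 0, 0, 0, 0, 255], [0, 0, 0, 0, 0, 0, 255], [0, 0, 0, 0, 0, 0, 255]]])

```text
time: 18.77
tcp_pos: [0.4824, 0.305, 0.1253]
orientation: [0.0, 0.924, 0.382, -0.0]
force: [-0.5, -0.3, -1.6]
grip_width: 0.0248
```

```bash
python3 - <<'E'
from h import *
import pickle
d=cam('wrist','w4.png');pickle.dump(d,open('w4.pkl','wb'));to(.483,.305,.035,45)
print(proj(d,(.483,.305,.024)))
E
```

```text
t 18.82 tcp [0.4827 0.3046 0.1253] yaw 44.92 z [-1.e-04 -3.e-04 -1.e+00] q [ 0.56  0.23 -0.14  1.19 -0.    2.92] F [-0. -0. -2.] w 0.0245
delta [ 0.0005 -0.0001  0.0903] turn -0.0014
(np.float64(254.36863985832133), np.float64(191.24088220701987))
```

View pics/w4.png

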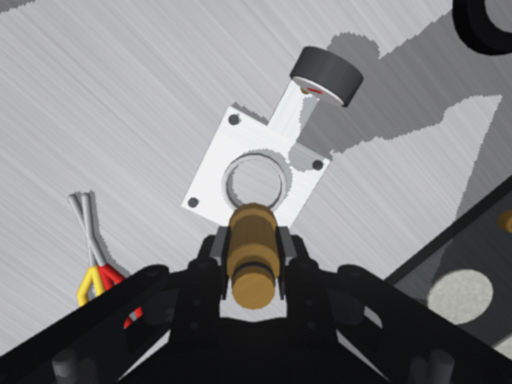

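```bash
python3 - <<'E'
from h import *
import pickle
d=pickle.load(open('w4.pkl','rb'))
a=back(d,318,165,.012);b=back(d,193,202,.012);print(a,b,(a+b)/2)
print(back(d,256,152,.024),back(d,222,185,.024),back(d,290,185,.024))
to(*((a+b)/2)[:2],.035,45)
s=ctrl.sense()
# predicted foot-front position
t=s['tcp_pos'];print(proj(d,t+np.array([.0,0,-.0225])+.016*np.array([.707,.707,0])))
E
```

```text
[0.54173638 0.27807813 0.012     ] [0.42989248 0.33761961 0.012     ] [0.48581443 0.30784887 0.012     ]
[0.50982619 0.32982127 0.024     ] [0.46606658 0.33045397 0.024     ] [0.51055816 0.28592006 0.024     ]
t 18.82 tcp [0.4827 0.3046 0.1253] yaw 44.92 z [-1.e-04 -3.e-04 -1.e+00] q [ 0.56  0.23 -0.14  1.19 -0.    2.92] F [-0. -0. -2.] w 0.0245
delta [ 0.0045 -0.0001  0.0903] turn -0.0014
(np.float64(255.167216115678), np.float64(201.8908005265587))
```

The wrist view shows the empty cup at (256,185), with the valve upright in the fingers and its foot edge at (253,204). The cup centre is about 4 mm farther along tool x, so I shift and lower.

move_arm(deltas=[[[0.004, 0.0005, 0.02, 0, 0, 0, 255], [0, 0, 0.025, 0, 0, 0, 255], [0, 0, 0.02, 0, 0, 0, 255], [0, 0, 0.012, 0, 0, 0, 255], [0, 0, 0.007, 0, 0, 0, 255], [0, 0, 0.004, 0, 0, 0, 255], [0, 0, 0.0, 0, 0, 0, 255], [0, 0, 0, 0, 0, 0, 255]]])

```text
time: 19.82
tcp_pos: [0.4864, 0.3077, 0.0379]
orientation: [-0.0, 0.924, 0.382, 0.0]
force: [0.9, -0.3, -0.5]
grip_width: 0.0245
```

move_arm(deltas=[[[0, 0, 0.001, 0, 0, 0, 255], [0, 0, 0, 0, 0, 0, 255], [0, 0, 0, 0, 0, 0, 255]]])

```text
time: 20.2
tcp_pos: [0.4864, 0.3077, 0.0367]
orientation: [-0.0, 0.924, 0.382, 0.0]
force: [-0.9, 0.6, 1.7]
grip_width: 0.0246
```

move_arm(deltas=[[[0, 0, 0, 0, 0, 0, 150], [0, 0, 0, 0, 0, 0, 80], [0, 0, 0, 0, 0, 0, 0], [0, 0, 0, 0, 0, 0, 0], [0, 0, 0, 0, 0, 0, 0], [0, 0, -0.03, 0, 0, 0, 0], [0, 0, -0.06, 0, 0, 0, 0], [0, 0, -0.06, 0, 0, 0, 0]]])

```text
time: 21.2
tcp_pos: [0.4857, 0.3072, 0.1876]
orientation: [0.0, 0.924, 0.382, -0.0]
force: [1.6, 0.6, 0.4]
grip_width: 0.0853
```

move_arm(deltas=[[[0, 0, -0.03, 0, 0, 0, 0], [0, 0, 0, 0, 0, 0, 0], [0, 0, 0, 0, 0, 0, 0]]])

```text
time: 21.58
tcp_pos: [0.4858, 0.3073, 0.2152]
orientation: [0.0, 0.924, 0.382, -0.001]
force: [-0.3, -1.0, -1.0]
grip_width: 0.0857
```

```bash
python3 - <<'E'
from h import *
d=cam('top','t2.png'); to(.4565,-.291,.22,35)
im=cv2.imread('pics/t2.png')[100:225,95:365]; cv2.imwrite('pics/t2c.png',cv2.resize(im,None,fx=2.9,fy=2.9,interpolation=cv2.INTER_CUBIC))
E
```

```text
t 21.62 tcp [0.4855 0.3071 0.2146] yaw 44.96 z [-0.0021 -0.0013 -1.    ] q [ 0.56  0.22  0.04  1.39 -0.    2.92] F [-0.1 -0.4 -1.2] w 0.0857
delta [-0.4432  0.4027 -0.0045] turn 0.1739
```

View pics/t2c.png

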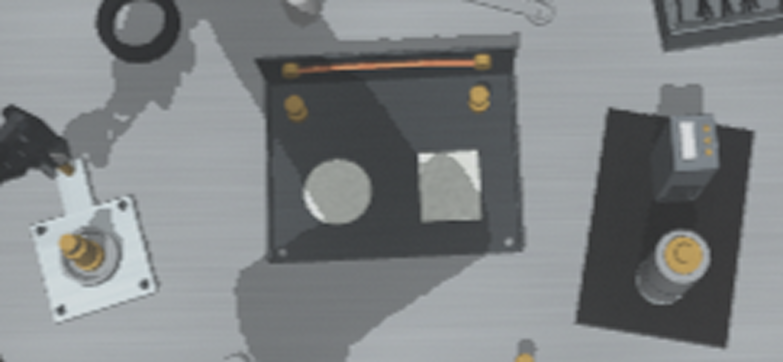

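The top crop shows the valve upright in the cup (85,253), the pump (680,260) and box (690,150) upright on the mat, and both pads and both connectors undisturbed. Back to the pump.

move_arm(deltas=[[[-0.02, 0.018, -0.02, 0, 0, 0, 0], [-0.041, 0.037, 0, 0, 0, 0, 0], [-0.041, 0.037, 0, 0, 0, 0, 0], [-0.041, 0.037, 0, 0, 0, 0, 0], [-0.041, 0.037, 0, 0, 0, 0, 0], [-0.041, 0.037, 0, 0, 0, 0, 0], [-0.041, 0.037, 0, 0, 0, 0, 0], [-0.041, 0.037, 0, 0, 0, 0, 0]]])

```text
time: 22.62
tcp_pos: [0.4636, -0.107, 0.2347]
orientation: [-0.001, 0.924, 0.382, -0.001]
force: [0.9, -0.3, -0.2]
grip_width: 0.0853
```

move_arm(deltas=[[[-0.041, 0.037, 0, 0, 0, 0, 0], [-0.041, 0.037, 0, 0, 0, 0, 0], [-0.035, 0.032, 0, 0, 0, 0, 0], [-0.019, 0.02, 0, 0, 0, 0.087, 0], [0, 0, 0, 0, 0, 0.087, 0], [0, 0, 0, 0, 0, 0, 0], [0, 0, 0, 0, 0, 0, 0]]])

```text
time: 23.5
tcp_pos: [0.4572, -0.2903, 0.2354]
orientation: [-0.001, 0.953, 0.302, -0.0]
force: [1.1, -0.2, 0.6]
grip_width: 0.0856
```

```bash
python3 - <<'E'
from h import *
import pickle
d=pickle.load(open('top0.pkl','rb'))
im=cv2.imread('pics/t2.png')
m0=(im.min(2)>105).astype(np.uint8)
for (u0,u1,v0,v1) in [(196,226,152,180),(236,264,149,179)]:
    m=np.zeros_like(m0); m[v0:v1,u0:u1]=m0[v0:v1,u0:u1]
    n,l,s,c=cv2.connectedComponentsWithStats(m); k=1+s[1:,4].argmax()
    print(s[k],back(d,*c[k],.008).round(4))
d=cam('wrist','w5.png');pickle.dump(d,open('w5.pkl','wb'));to(.4565,-.291,.085,35)
for p in [(.4565,-.291,.133),(.567,-.3085,.129)]: print(np.round(proj(d,p),1))
# port disc: gold blob
im=d['image'].astype(int); g=((im[:,:,0]-im[:,:,2]>60)&(im[:,:,0]>150)).astype(np.uint8)
n,l,s,c=cv2.connectedComponentsWithStats(g)
for k in range(1,n):
    if s[k,4]>60: print(s[k],c[k].round(1),back(d,*c[k],.133).round(4))
E
```

```text
[199 155  24  22 421] [0.5527 0.0517 0.008 ]
[239 151  22  26 510] [ 0.5585 -0.0691  0.008 ]
t 23.55 tcp [ 0.4573 -0.2902  0.2358] yaw 35.1 z [-8.e-04  6.e-04 -1.e+00] q [-0.57  0.16  0.01  1.42  0.    1.96] F [0.  0.7 0.1] w 0.0853
delta [-0.0011  0.0004  0.1508] turn 0.0017
[254.3 192.1]
[344.1 102.1]
[   0  109   64   61 1043] [ 31.4 140.8] [ 0.3811 -0.1014  0.133 ]
[113 156  14  14 161] [119.5 162.7] [ 0.4086 -0.1747  0.133 ]
[ 235  175   38   36 1040] [253.7 193. ] [ 0.4554 -0.291   0.133 ]
[312 229  56  50 896] [331.7 252.8] [ 0.4493 -0.3909  0.133 ]
[400 347  21  18 217] [410.1 356. ] [ 0.4    -0.5471  0.133 ]
[389 360  15  24 251] [397.2 372.7] [ 0.3737 -0.5521  0.133 ]
```

View pics/w5.png

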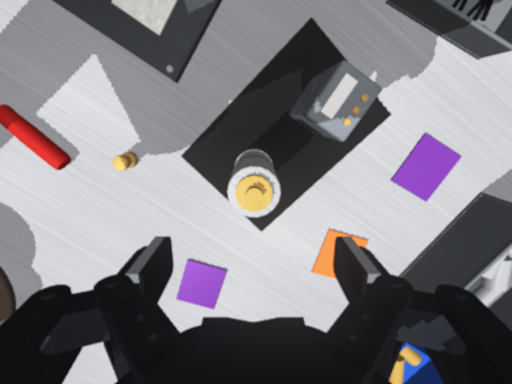

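The wrist view shows the pump upright with its port at (254,193), centred between the jaws, and the box upright at (340,105) clear of the fingers.

move_arm(deltas=[[[-0.0015, 0, 0.04, 0, 0, 0, 0], [0, 0, 0.045, 0, 0, 0, 0], [0, 0, 0.045, 0, 0, 0, 0], [0, 0, 0.02, 0, 0, 0, 0], [0, 0, 0, 0, 0, 0, 0], [0, 0, 0, 0, 0, 0, 255], [0, 0, 0, 0, 0, 0, 255], [0, 0, 0, 0, 0, 0, 255]]], newtons=60)

```text
time: 24.55
tcp_pos: [0.457, -0.2918, 0.0881]
orientation: [0.001, 0.954, 0.301, 0.001]
force: [-1.2, 2.0, 6.3]
grip_width: 0.0507
```

move_arm(deltas=[[[0, 0, 0, 0, 0, 0, 255], [0, 0, 0, 0, 0, 0, 255]]])

```text
time: 24.8
tcp_pos: [0.457, -0.2918, 0.0881]
orientation: [0.001, 0.954, 0.301, 0.001]
force: [-1.4, 1.7, 5.0]
grip_width: 0.051
```

```bash
python3 - <<'E'
from h import *
to(.5545,.051,.085,35)
E
```

```text
t 24.8 tcp [ 0.457  -0.2918  0.0881] yaw 35.01 z [ 0.0024 -0.001  -1.    ] q [-0.57  0.19 -0.28  1.1   0.    1.96] F [-1.4  1.7  5. ] w 0.051
delta [ 0.2766 -0.2248  0.003 ] turn 0.0002
```

move_arm(deltas=[[[0, 0, -0.02, 0, 0, 0, 255], [0, 0, -0.03, 0, 0, 0, 255], [0, 0, -0.03, 0, 0, 0, 255], [0.015, -0.012, 0, 0, 0, 0, 255], [0.028, -0.0225, 0, 0, 0, 0, 255], [0.035, -0.0285, 0, 0, 0, 0, 255], [0.035, -0.0285, 0, 0, 0, 0, 255], [0.035, -0.0285, 0, 0, 0, 0, 255]]])

```text
time: 25.8
tcp_pos: [0.5079, -0.1059, 0.1645]
orientation: [-0.001, 0.954, 0.301, -0.001]
force: [0.8, 0.6, -5.5]
grip_width: 0.0506
```

move_arm(deltas=[[[0.035, -0.0285, 0, 0, 0, 0, 255], [0.035, -0.0285, 0, 0, 0, 0, 255], [0.03, -0.0245, 0, 0, 0, 0, 255], [0.0186, -0.015, 0, 0, 0, 0, 255], [0.01, -0.008, 0, 0, 0, 0, 255], [0, 0, 0.03, 0, 0, 0, 255], [0, 0, 0.025, 0, 0, 0, 255], [0, 0, 0, 0, 0, 0, 255]]])

```text
time: 26.8
tcp_pos: [0.5516, 0.0507, 0.1085]
orientation: [-0.001, 0.954, 0.301, -0.003]
force: [-0.7, -0.2, -6.5]
grip_width: 0.0506
```

move_arm(deltas=[[[0, 0, 0, 0, 0, 0, 255], [0, 0, 0, 0, 0, 0, 255], [0, 0, 0, 0, 0, 0, 255]]])

```text
time: 27.18
tcp_pos: [0.5546, 0.0509, 0.1123]
orientation: [0.0, 0.954, 0.301, 0.001]
force: [0.3, -0.3, -6.5]
grip_width: 0.0506
```

```bash
python3 - <<'E'
from h import *
import pickle
d=cam('wrist','w6.png');pickle.dump(d,open('w6.pkl','wb'));to(.5545,.051,.092,35)
g=back
im=d['image'].astype(int); g=((im[:,:,0]-im[:,:,2]>60)&(im[:,:,0]>110)).astype(np.uint8)
n,l,s,c=cv2.connectedComponentsWithStats(g)
z=ctrl.sense()['tcp_pos'][2]-.0881+.004+.129
for k in range(1,n):
    if s[k,4]>60: print(s[k],c[k].round(1),back(d,*c[k],z).round(4))
E
```

```text
t 27.23 tcp [0.5544 0.0509 0.1121] yaw 34.99 z [ 1.3e-03  1.0e-04 -1.0e+00] q [ 0.09  0.21 -0.2   1.16 -0.    2.62] F [-0.8  0.1 -5.7] w 0.0507
delta [ 0.0001 -0.      0.0201] turn -0.0002
[ 288   14  224  185 3217] [389.5  95.4] [0.6427 0.0573 0.157 ]
[260  61  29  33 707] [273.5  77.1] [0.6248 0.0929 0.157 ]
[436 189  43  32 732] [457.8 204.7] [0.6287 0.0091 0.157 ]
[ 212  250   83   73 4810] [253.  286.6] [0.5547 0.0522 0.157 ]
```

View pics/w6.png

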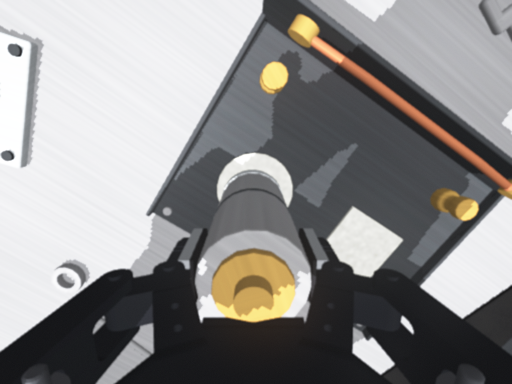

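```bash
python3 - <<'E'
from h import *
import pickle
d=pickle.load(open('w6.pkl','rb'))
im=d['image']; g=cv2.cvtColor(im,cv2.COLOR_RGB2GRAY).astype(int)
for u in (250,255,260): print(u,[(v,g[v,u]) for v in range(148,182,2)])
pts=np.argwhere((g[150:200,205:305]>165))+[150,205]
P=np.array([back(d,u,v,.008)[:2] for v,u in pts],np.float32)*1000
print(cv2.minEnclosingCircle(P))
c,s=np.cos(np.radians(35)),np.sin(np.radians(35))
for cx,cy in [(.5545,.051),(.556,.052),(.553,.050)]:
    print([np.round(proj(d,(cx+r*c,cy+r*s,z)),1).tolist() for r,z in [(.036,.008),(.026,.028)]])
E
python3 -c "
import cv2
im=cv2.imread('pics/w6.png')[140:220,200:310];cv2.imwrite('pics/w6c.png',cv2.resize(im,None,fx=6,fy=6,interpolation=cv2.INTER_CUBIC))"
```

```text
250 [(148, np.int64(119)), (150, np.int64(120)), (152, np.int64(131)), (154, np.int64(255)), (156, np.int64(253)), (158, np.int64(240)), (160, np.int64(236)), (162, np.int64(236)), (164, np.int64(233)), (166, np.int64(235)), (168, np.int64(236)), (170, np.int64(152)), (172, np.int64(173)), (174, np.int64(113)), (176, np.int64(105)), (178, np.int64(104)), (180, np.int64(104))]
255 [(148, np.int64(115)), (150, np.int64(112)), (152, np.int64(138)), (154, np.int64(243)), (156, np.int64(239)), (158, np.int64(237)), (160, np.int64(235)), (162, np.int64(234)), (164, np.int64(234)), (166, np.int64(232)), (168, np.int64(231)), (170, np.int64(153)), (172, np.int64(184)), (174, np.int64(124)), (176, np.int64(103)), (178, np.int64(103)), (180, np.int64(105))]
260 [(148, np.int64(80)), (150, np.int64(76)), (152, np.int64(86)), (154, np.int64(213)), (156, np.int64(235)), (158, np.int64(233)), (160, np.int64(234)), (162, np.int64(235)), (164, np.int64(234)), (166, np.int64(234)), (168, np.int64(237)), (170, np.int64(196)), (172, np.int64(146)), (174, np.int64(139)), (176, np.int64(103)), (178, np.int64(104)), (180, np.int64(105))]
((555.3599853515625, 50.831207275390625), 35.6899528503418)
[[253.7, 152.6], [253.8, 167.7]]
[[253.8, 150.6], [253.9, 165.6]]
[[253.7, 154.6], [253.8, 169.8]]
```

The wrist view shows the pump hanging upright over the round pad: pad front edge at (255,153), pump foot edge at (255,170). A 1.5 mm correction, then lower.

move_arm(deltas=[[[0.0015, 0.0005, 0.008, 0, 0, 0, 255], [0, 0, 0.006, 0, 0, 0, 255], [0, 0, 0.004, 0, 0, 0, 255], [0, 0, 0.0015, 0, 0, 0, 255], [0, 0, 0, 0, 0, 0, 255], [0, 0, 0, 0, 0, 0, 255]]])

```text
time: 27.98
tcp_pos: [0.5554, 0.0516, 0.0922]
orientation: [-0.0, 0.954, 0.301, 0.0]
force: [-3.4, 0.7, 0.4]
grip_width: 0.0505
```

move_arm(deltas=[[[0, 0, 0.0005, 0, 0, 0, 255], [0, 0, 0, 0, 0, 0, 60], [0, 0, 0, 0, 0, 0, 0], [0, 0, 0, 0, 0, 0, 0], [0, 0, 0, 0, 0, 0, 0], [0, 0, -0.04, 0, 0, 0, 0], [0, 0, -0.05, 0, 0, 0, 0], [0, 0, -0.05, 0, 0, 0, 0]]])

```text
time: 28.98
tcp_pos: [0.5554, 0.0514, 0.2327]
orientation: [0.0, 0.954, 0.301, -0.0]
force: [-0.1, -0.4, -0.7]
grip_width: 0.0856
```

```bash
python3 - <<'E'
from h import *
to(.5675,-.3085,.235,2.2)
E
```

```text
t 28.98 tcp [0.5554 0.0514 0.2327] yaw 35.0 z [-2.e-04 -1.e-04 -1.e+00] q [ 0.09  0.19  0.04  1.42 -0.    2.62] F [-0.1 -0.4 -0.7] w 0.0856
delta [-0.1965  0.3018 -0.0023] turn 0.5724
```

move_arm(deltas=[[[-0.015, 0.023, 0, 0, 0, 0, 0], [-0.033, 0.05, 0, 0, 0, 0, 0], [-0.033, 0.05, 0, 0, 0, 0, 0], [-0.033, 0.05, 0, 0, 0, 0, 0], [-0.033, 0.05, 0, 0, 0, 0, 0], [-0.033, 0.05, 0, 0, 0, 0, 0], [-0.0165, 0.0288, 0, 0, 0, 0.143, 0], [0, 0, 0, 0, 0, 0.143, 0]]])

```text
time: 29.98
tcp_pos: [0.5674, -0.3114, 0.2302]
orientation: [-0.0, 0.988, 0.158, -0.0]
force: [-0.2, 0.3, 0.3]
grip_width: 0.0855
```

move_arm(deltas=[[[0, 0, 0, 0, 0, 0.143, 0], [0, 0, 0, 0, 0, 0.143, 0], [0, 0, 0, 0, 0, 0, 0], [0, 0, 0, 0, 0, 0, 0]]])

```text
time: 30.48
tcp_pos: [0.5677, -0.3085, 0.2312]
orientation: [0.0, 1.0, 0.021, -0.0]
force: [0.1, -0.1, -0.1]
grip_width: 0.0853
```

```bash
python3 - <<'E'
from h import *
import pickle
d=cam('wrist','w7.png');pickle.dump(d,open('w7.pkl','wb'));to(.5675,-.3085,.0855,2.2)
s,R=st()
for dx in (.028,-.028):
    for dy in (.022,-.022): print(np.round(proj(d,np.array([.5675,-.3085,.129])+R[:,0]*dx+R[:,1]*dy),1))
im=cv2.imread('pics/w7.png')[110:260,170:340]; cv2.imwrite('pics/w7c.png',cv2.resize(im,None,fx=4,fy=4,interpolation=cv2.INTER_CUBIC))
E
```

```text
t 30.52 tcp [ 0.5677 -0.3085  0.2313] yaw 2.33 z [-1.e-04 -0.e+00 -1.e+00] q [-0.5   0.36  0.27  1.47 -0.    2.6 ] F [ 0.5 -0.8  0.4] w 0.0854
delta [-0.0002  0.      0.1458] turn 0.0024
t 30.52 tcp [ 0.5677 -0.3085  0.2313] yaw 2.33 z [-1.e-04 -0.e+00 -1.e+00] q [-0.5   0.36  0.27  1.47 -0.    2.6 ] F [ 0.5 -0.8  0.4] w 0.0854
[277.8 161.2]
[229.3 161.1]
[276.3 218.8]
[230.6 218.8]
```

View pics/w7c.png

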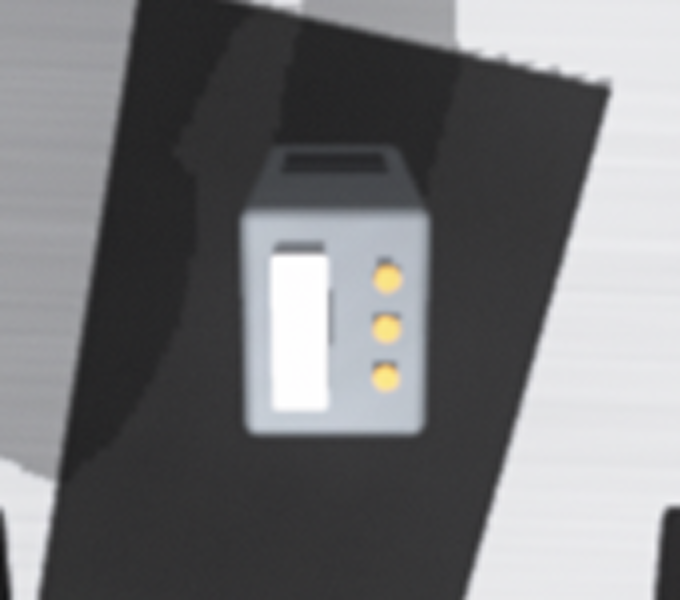

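The wrist crop shows the box upright on the mat, top corners within 1-2 px of prediction and square to the jaws.

move_arm(deltas=[[[0, 0, 0.04, 0, 0, 0, 0], [0, 0, 0.045, 0, 0, 0, 0], [0, 0, 0.04, 0, 0, 0, 0], [0, 0, 0.019, 0, 0, 0, 0], [0, 0, 0, 0, 0, 0, 0], [0, 0, 0, 0, 0, 0, 255], [0, 0, 0, 0, 0, 0, 255], [0, 0, 0, 0, 0, 0, 255]]], newtons=50)

```text
time: 31.52
tcp_pos: [0.5685, -0.309, 0.0889]
orientation: [0.001, 1.0, 0.019, 0.001]
force: [0.1, -0.4, 4.4]
grip_width: 0.0432
```

move_arm(deltas=[[[0, 0, 0, 0, 0, 0, 255], [0, 0, 0, 0, 0, 0, 255]]])

```text
time: 31.78
tcp_pos: [0.5685, -0.309, 0.0888]
orientation: [0.001, 1.0, 0.019, 0.001]
force: [0.7, -1.0, 5.5]
grip_width: 0.0438
```

```bash
python3 - <<'E'
from h import *
to(.559,-.0688,.09,2.2)
E
```

```text
t 31.77 tcp [ 0.5685 -0.309   0.0888] yaw 2.23 z [ 0.0025 -0.0013 -1.    ] q [-0.5   0.38 -0.02  1.17  0.    2.6 ] F [ 0.7 -1.   5.5] w 0.0438
delta [-2.000e-04 -2.404e-01 -1.500e-03] turn 0.0005
```

move_arm(deltas=[[[0, 0, -0.02, 0, 0, 0, 255], [0, 0, -0.03, 0, 0, 0, 255], [0, 0, -0.02, 0, 0, 0, 255], [0, -0.02, 0, 0, 0, 0, 255], [0, -0.035, 0, 0, 0, 0, 255], [0, -0.04, 0, 0, 0, 0, 255], [0, -0.04, 0, 0, 0, 0, 255], [0, -0.04, 0, 0, 0, 0, 255]]])

```text
time: 32.78
tcp_pos: [0.5595, -0.1312, 0.1556]
orientation: [-0.001, 1.0, 0.02, -0.001]
force: [0.6, 1.2, -2.7]
grip_width: 0.0433
```

move_arm(deltas=[[[0, -0.035, 0, 0, 0, 0, 255], [0, -0.02, 0, 0, 0, 0, 255], [0, -0.0104, 0, 0, 0, 0, 255], [0, 0, 0.025, 0, 0, 0, 255], [0, 0, 0.018, 0, 0, 0, 255], [0, 0, 0, 0, 0, 0, 255], [0, 0, 0, 0, 0, 0, 255], [0, 0, 0, 0, 0, 0, 255]]])

```text
time: 33.78
tcp_pos: [0.559, -0.0686, 0.1153]
orientation: [0.0, 1.0, 0.019, 0.001]
force: [0.4, 1.0, -3.6]
grip_width: 0.0436
```

```bash
python3 - <<'E'
from h import *
import pickle
d=cam('wrist','w8.png');pickle.dump(d,open('w8.pkl','wb'));to(.5595,-.0688,.093,2.2)
im=cv2.imread('pics/w8.png')[100:280,120:360]; cv2.imwrite('pics/w8c.png',cv2.resize(im,None,fx=3.3,fy=3.3,interpolation=cv2.INTER_CUBIC))
s,R=st()
zb=s['tcp_pos'][2]-.0888+.004
for c,h,z in [((.559,-.0688),(.038,.032),.008),((.5585,-.0688),(.028,.022),zb)]:
    print([np.round(proj(d,np.array([*c,z])+R[:,0]*h[0]+R[:,1]*k*h[1]),1).tolist() for k in (-1,1)])
E
```

```text
t 33.83 tcp [ 0.5589 -0.0685  0.1152] yaw 2.2 z [ 1.5e-03 -2.0e-04 -1.0e+00] q [-0.12  0.22 -0.18  1.17 -0.    2.98] F [ 0.2 -0.6 -3.9] w 0.0436
delta [0.0005 0.0003 0.0222] turn 0.0001
t 33.83 tcp [ 0.5589 -0.0685  0.1152] yaw 2.2 z [ 1.5e-03 -2.0e-04 -1.0e+00] q [-0.12  0.22 -0.18  1.17 -0.    2.98] F [ 0.2 -0.6 -3.9] w 0.0436
[[218.7, 149.3], [288.7, 149.3]]
[[227.7, 165.1], [279.8, 165.1]]
```

View pics/w8c.png

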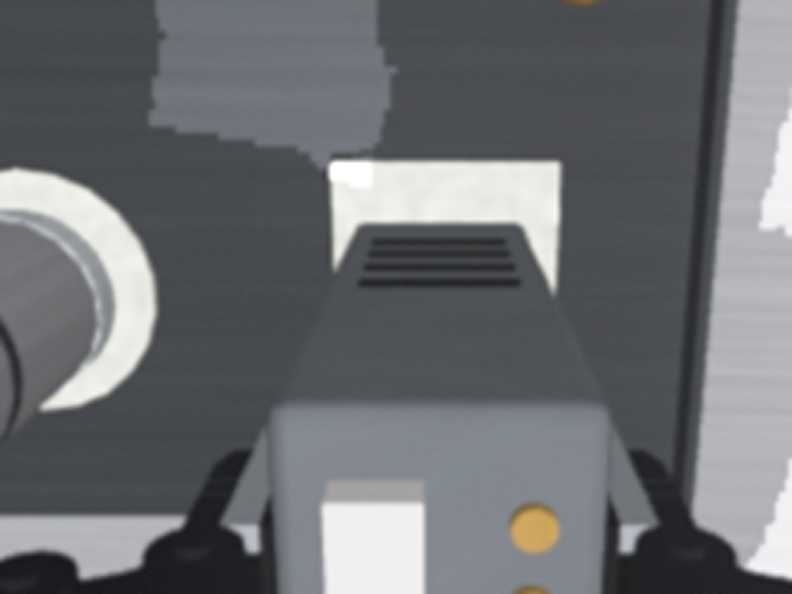

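The wrist crop shows the pad's rear corners at crop (329,160) and (561,161) and the box's lower rear edge at (355-523, 224), both level, so it is square. Shifting +2 mm x and +1.3 mm y in the tool frame centres it.

move_arm(deltas=[[[0.002, 0.0013, 0.008, 0, 0, 0, 255], [0, 0, 0.008, 0, 0, 0, 255], [0, 0, 0.004, 0, 0, 0, 255], [0, 0, 0.002, 0, 0, 0, 255], [0, 0, 0, 0, 0, 0, 255], [0, 0, 0, 0, 0, 0, 255]]])

```text
time: 34.58
tcp_pos: [0.5603, -0.0694, 0.0929]
orientation: [-0.0, 1.0, 0.019, 0.0]
force: [-3.6, 0.8, 3.6]
grip_width: 0.0433
```

move_arm(deltas=[[[0, 0, 0, 0, 0, 0, 60], [0, 0, 0, 0, 0, 0, 0], [0, 0, 0, 0, 0, 0, 0], [0, 0, 0, 0, 0, 0, 0], [0, 0, -0.04, 0, 0, 0, 0], [0, 0, -0.05, 0, 0, 0, 0], [0, 0, -0.06, 0, 0, 0, 0], [0, 0, 0, 0, 0, 0, 0]]])

```text
time: 35.58
tcp_pos: [0.5626, -0.0698, 0.2478]
orientation: [0.001, 1.0, 0.019, 0.005]
force: [0.5, 0.2, -1.2]
grip_width: 0.0853
```

move_arm(deltas=[[[-0.03, 0.05, -0.03, 0, 0, 0, 0], [-0.03, 0.05, 0, 0, 0, 0, 0], [-0.03, 0.05, 0, 0, 0, 0, 0], [-0.03, 0.05, 0, 0, 0, 0, 0], [-0.03, 0.05, 0, 0, 0, 0, 0], [0, 0, 0, 0, 0, 0, 0], [0, 0, 0, 0, 0, 0, 0]]])

```text
time: 36.45
tcp_pos: [0.4213, -0.3226, 0.2702]
orientation: [-0.001, 1.0, 0.019, -0.0]
force: [-0.5, 0.3, -0.4]
grip_width: 0.0855
```

```bash
python3 - <<'E'
from h import *
st(); d=cam('top','t3.png')
im=cv2.imread('pics/t3.png')
a=cv2.resize(im[110:195,180:280],None,fx=5.5,fy=5.5,interpolation=cv2.INTER_CUBIC)
b=cv2.resize(im[140:225,95:165],None,fx=3.3,fy=3.3,interpolation=cv2.INTER_CUBIC)
c=np.zeros((a.shape[0],a.shape[1]+b.shape[1],3),np.uint8); c[:,:a.shape[1]]=a; c[:b.shape[0],a.shape[1]:]=b
cv2.imwrite('pics/t3c.png',c)
E
```

```text
t 36.45 tcp [ 0.4213 -0.3226  0.2702] yaw 2.18 z [-6.e-04  1.e-03 -1.e+00] q [-0.65  0.14  0.06  1.49  0.    2.45] F [-0.5  0.3 -0.4] w 0.0855
```

Viewer limit reached, so I'll check numerically instead.

```bash
python3 - <<'E'
from h import *
import pickle
d=pickle.load(open('top0.pkl','rb'))
A=cv2.imread('pics/top0.png');B=cv2.imread('pics/t3.png')
def gold(I,box,z):
    u0,u1,v0,v1=box; J=I.astype(int); m=np.zeros(I.shape[:2],np.uint8)
    m[v0:v1,u0:u1]=((J[:,:,2]-J[:,:,0]>45))[v0:v1,u0:u1]
    n,l,s,c=cv2.connectedComponentsWithStats(m); k=1+s[1:,4].argmax()
    return s[k,4],back(d,*c[k],z).round(4)
for n,b,z in [('port',(194,222,143,166),.137),('connA',(190,206,128,146),.03),('connB',(252,270,125,142),.03)]:
    print(n,gold(A,b,z),gold(B,b,z))
print('valve in stand',gold(B,(100,150,160,205),.06),'left at old place',(lambda J:int((J[:,:,2]-J[:,:,0]>45).sum()))(B[132:155,222:238].astype(int)))
# box top: bright socket + corner segmentation
for I in (A,B):
    g=I.astype(int).min(2); m=np.zeros(g.shape,np.uint8); m[144:160,241:251]=(g[144:160,241:251]>170)
    n,l,s,c=cv2.connectedComponentsWithStats(m); k=1+s[1:,4].argmax(); print('socket',s[k],back(d,*c[k],.139).round(4))
a=A[140:172,236:266].astype(np.float32).mean(2);b=B[140:172,236:266].astype(np.float32).mean(2)
print('shift px',cv2.phaseCorrelate(a-a.mean(),b-b.mean(),cv2.createHanningWindow(a.shape[::-1],cv2.CV_32F)))
# wrist view after release: pads & tops unaffected by arm
np.set_printoptions(linewidth=200)
for v in (168,172): print(v,B[v,234:268].min(1).tolist(), A[v,234:268].min(1).tolist())
for v in (166,172): print(v,B[v,196:228].min(1).tolist())
print(B[140:182,211].min(1).tolist())
E
```

```text
port (np.int32(123), array([0.5524, 0.0494, 0.137 ])) (np.int32(125), array([0.5517, 0.0526, 0.137 ]))
connA (np.int32(49), array([0.6388, 0.0938, 0.03  ])) (np.int32(51), array([0.6386, 0.0942, 0.03  ]))
connB (np.int32(41), array([ 0.6484, -0.1016,  0.03  ])) (np.int32(43), array([ 0.6483, -0.1015,  0.03  ]))
valve in stand (np.int32(78), array([0.48  , 0.3064, 0.06  ])) left at old place 0
socket [243 146   5  11  45] [ 0.56  -0.059  0.139]
socket [243 145   6  13  64] [ 0.5577 -0.06    0.139 ]
shift px ((0.3372086688226492, -0.10453837648885766), 0.7852195377151171)
168 [71, 71, 71, 71, 70, 92, 144, 170, 135, 71, 64, 63, 61, 56, 58, 58, 58, 57, 58, 58, 61, 66, 69, 136, 172, 172, 135, 69, 72, 72, 72, 72, 72, 71] [78, 77, 78, 79, 71, 81, 124, 147, 116, 59, 57, 53, 52, 51, 50, 51, 52, 51, 50, 50, 53, 57, 72, 122, 149, 148, 116, 61, 62, 63, 64, 63, 62, 63]
172 [73, 71, 73, 72, 73, 76, 137, 171, 151, 108, 93, 97, 98, 98, 96, 104, 111, 112, 113, 120, 126, 127, 129, 156, 176, 176, 144, 83, 71, 71, 71, 72, 71, 73] [79, 80, 80, 79, 78, 85, 124, 147, 131, 95, 77, 76, 76, 76, 79, 84, 84, 85, 86, 90, 94, 94, 104, 134, 151, 153, 124, 73, 64, 63, 63, 62, 62, 63]
166 [95, 95, 95, 135, 174, 158, 118, 116, 117, 118, 118, 118, 115, 114, 113, 101, 87, 88, 83, 85, 89, 89, 98, 145, 172, 168, 141, 92, 72, 72, 71, 70]
172 [98, 97, 98, 98, 99, 134, 209, 232, 225, 190, 140, 126, 124, 121, 119, 116, 102, 98, 111, 117, 139, 163, 171, 169, 141, 90, 74, 73, 73, 73, 73, 73]
[74, 74, 74, 74, 73, 74, 76, 100, 161, 186, 184, 159, 123, 110, 112, 133, 137, 166, 187, 185, 181, 152, 105, 109, 111, 110, 101, 99, 90, 87, 100, 112, 116, 140, 179, 232, 225, 145, 93, 95, 92, 92]
```

```bash
python3 -c "
from bench import ctrl
print(ctrl.hand_in())"
```

```text
the job is handed in; nothing more can be done
None
```

The job is done in the order asked and handed in at about 36.5 s of the 106 s allowed. The box and then the pump went to the side mat, the valve went into the test stand's cup, and then the pump and the box went back on their pads.

The viewer's 16-picture limit was used up, so the final check was done only by numbers from one last top image:
- **Valve:** it is in the cup within a few mm of centre, and its old place is empty. An image viewed after I released it showed it standing upright.
- **Connectors:** both are within 0.4 mm of where they started.
- **Box:** it is within about 1–2 mm of its start position, which had measured as the pad's centre. It looked square with the pad just before release.
- **Pump:** its port measures about 2–2.5 mm off the pad's centre, where the wrist camera had suggested about 1 mm. The cameras are only good to about 2 mm, so I left it.

No force reading reported at the end of a move was above about 7 N, and the arm finished clear of everything.

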